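Sweep the loose caps into the counting tray's trough

ROBOT

A 7-joint arm with a two-finger parallel gripper is mounted at the origin on the work surface. World frame = base frame: x ahead of the robot, y to its left, z up, the work surface at z = 0. Lengths are in m, angles in rad, forces in N, time in s.
With the tool pointing down it reaches from about 0.4 to 0.85 m from the base axis. Payload 4.5 kg.
Tool frame: the origin (TCP) lies on the centre line of the jaws, within the pads' length; the fingertips stand 25 mm ahead of it and the grasp point (between the pads) lies 6 mm ahead of it; z points along the fingers, y is the line along which they close (so a half turn about z gives the same grasp; the last joint's range is limited). The gripper opens to 85 mm and grips with 20 to 120 N. Pads are 22 mm wide; open, the fingers measure 114 mm over their backs; the gripper's body (76 mm by 85 mm) begins 54 mm behind the grasp point. The pads swing forward as they close: fully open they stand 13 mm farther back than shut.
Start: joints at [-1.262, 0.689, -0.195, 1.565, 0.157, 0.902, -0.215], TCP at [0.17, 0.602, 0.256] pointing down, gripper open.
Joint ranges: [-3.01, 3.01], [-0.46, 2.08], [-1.47, 1.51], [0.13, 2.56], [-1, 4.14], [0.04, 2.09], [-2.66, 2.66]. Speed limits (rad/s): [2.57, 2.57, 3.14, 3.14, 3.14, 3.14, 3.14].

INTERFACE

Orientations are given as a unit quaternion [w, x, y, z].
In Python, from station import ctrl gives the robot as it stands.
- The arm moves only by the tool step_arm, never from a script. Its argument "motion" is a list of rows, each an object with "xyz": the shift along the tool's x, y, z each as a share of 300 mm, from -1 to 1, a list of three; "dr": the turn, a rotation vector about the tool's x, y, z each as a share of 0.5 rad, from -1 to 1, a list of three. A call has 1 to 8 rows; each row is the pose to reach, as a shift and turn from the pose commanded when the call began, along the tool's axes at that moment; what a row does not reach only later rows make up. A row lasts 1/10 s, in which the tool goes at most 50 mm and 8.59 degrees, less where a joint would pass 70% of its speed; a pose out of reach is approached as far as the arm can. A call with a number of a shift or a turn outside -1 to 1 is refused whole. A call with a gripper value outside its range is refused whole. "claw" is the opening, from 0 (shut) to 1 (fully open), set as the call begins (left out, the last holds). The fingers move at their own pace and stop on an object; "grip_force" is the grip in N (left out, the last holds). Time passes only in rows, so rows that repeat a pose let the fingers close. It gives the time, the measured TCP pose, the force, the opening and the grip force at its end, in the units of the state.
- ctrl.state(): the state, without advancing time (a new reading comes with each control period).
- ctrl.read_camera(name): name is "scene" or "top" or "wrist"; returns a dict with "img" (480x640x3 uint8, blue, green, red), "fov_y" (degrees; the focal length in pixels is half the picture's height over the tangent of half this angle, whatever the lens; pixels are square), "cx", "cy" (the principal point, pixels), "k1" (the pictures are not rectified: a ray, as slopes to the right and down, at radius r is drawn at 1 + k1 r^2 times it, then the intrinsics apply), "T" (4x4, takes a point from camera to world coordinates); the wrist camera has in their place "tool_from_camera" (4x4, takes a point from camera to tool coordinates, whose origin is the TCP and whose axes are the flange's). Camera axes: x right, y up, looking along -z (the intrinsics and any distortion apply to the point x, -y, -z); pixel columns grow to the right and rows downward; lengths in m; the calibration is good to about 2 mm. A picture is of the moment at which its call begins: read the wrist's pose just before it. There is no depth.
- ctrl.sign_off(): hands the job in; it is judged then, once.
The state is a dict: "t": time; "joint_positions": joint angles; "joint_velocities": joint speeds; "tau": joint torques, N m; "tcp_pos": TCP position; "eef_rot": TCP orientation; "contact_force": force on the tool from outside, world axes, zero at the start; "torque": the same for the moment, N m; "finger_gap": finger opening in m; "grip_force": force on a finger pad.
Only numpy, scipy, OpenCV 4.12 (cv2) and the standard library are available. Lean on these libraries where they do the work, as an engineer would, in place of code of your own. Each camera call takes 0.05 s, during which the arm holds its last target. There are 200 camera calls.

TASK

Four loose white screw caps are lying on the deck of the pharmacy counting tray: sweep all four off the deck into the trough along its far side with your fingers. Push them only, never pick one up. Leave the two small bottles that stand among them upright where they are, and do not disturb the other things on the counter.

Things in the scene. Friction and masses are not known exactly. Their poses are not given: they have to be found in the camera images.
- tray: fixed counting tray, 258 x 408 mm. Origin: underside centre, on the counter; x points from the deck to the trough (roughly away from the robot), y along the trough, z up. Solid flat grey deck, x -130 to +50 mm, y -200 to +200 mm, top 40 mm above the counter. A 4 mm thick aluminium rim, 50 mm above the counter (10 mm above the deck), runs round the tray's outside, trough included
- trough (a point): middle of the trough's floor. The sunken trough begins at the deck's straight rimless edge, tray x = +50 mm, and runs to x = +120 mm over the tray's full length; floor 4 mm above the counter, 36 mm below the deck. Axes as the tray's
- cap1: loose white ribbed screw cap, a plain disc 30 mm across and 16 mm high, about 10 to 20 g, lying flat on the tray's deck, each about 56 mm from the next thing along the tray's y; it slides easily and drops into the trough when pushed over the edge. Origin: centre of the cap (8 mm above the deck); z up
- cap2: loose white ribbed screw cap, a plain disc 30 mm across and 16 mm high, about 10 to 20 g, lying flat on the tray's deck, each about 56 mm from the next thing along the tray's y; it slides easily and drops into the trough when pushed over the edge. Origin: centre of the cap (8 mm above the deck); z up
- cap3: loose white ribbed screw cap, a plain disc 30 mm across and 16 mm high, about 10 to 20 g, lying flat on the tray's deck, each about 56 mm from the next thing along the tray's y; it slides easily and drops into the trough when pushed over the edge. Origin: centre of the cap (8 mm above the deck); z up
- cap4: loose white ribbed screw cap, a plain disc 30 mm across and 16 mm high, about 10 to 20 g, lying flat on the tray's deck, each about 56 mm from the next thing along the tray's y; it slides easily and drops into the trough when pushed over the edge. Origin: centre of the cap (8 mm above the deck); z up
- vial1: small closed amber bottle with sloping shoulders and a narrow white top (22 mm), 38 mm across and 56 mm high, about 70 g, standing on the deck among the caps; must stay. Origin: centre of its underside; z up
- vial2: small closed amber bottle with sloping shoulders and a narrow white top (22 mm), 38 mm across and 56 mm high, about 70 g, standing on the deck among the caps; must stay. Origin: centre of its underside; z up
- syrup1: amber bottle, 54 mm across, 130 mm high, on the counter left of the tray; origin underside centre. To be left alone
- syrup2: a second amber bottle like syrup1, 54 x 130 mm, left of the tray; origin underside centre. To be left alone
- carton1: flat paper carton 50 x 110 x 35 mm on the counter right of the tray; origin underside centre. To be left alone
- carton2: cardboard carton 60 x 90 x 50 mm right of the tray; origin underside centre. To be left alone
- spatula: steel spatula 200 mm long lying on the counter left of the tray; origin near its middle, x along it. To be left alone
- jar: white jar 70 mm across, 85 mm high, on the counter right of the robot; origin underside centre. To be left alone

How it is judged:
By the outcome, as a careful person would: the job done as asked, in the order asked, and still so for the second after the job is handed in, with the robot touching nothing.
It also fails if it takes over 53 s, if anything falls off the work surface, if the arm or the gripper's body presses on something with over 40 N, if the wrist force passes 120 N, or if a joint passes its speed limit or range.

## Working session

There is one attempt and no reset: what is moved stays moved. The work goes in short steps, Python scripts to look and compute and a tool call to move; the robot and the scene stay as the last step left them, time stands still between calls to the robot, and variables do not carry over. Pictures are saved under pics/ and viewed, at most 10 in all, crops included, and the job is handed in when it is done.

Besides the shell and the picture viewer there is one more tool, called after "Request:" as name(argument=value, ...), one argument or row to a line, values as JSON. step_arm: Moves the arm, as the interface text tells. Its arguments: {"type":"object","properties":{"motion":{"type":"array"},"claw":{"type":"number"},"grip_force":{"type":"number"}},"required":["motion"]}

```bash
mkdir -p pics; cat > h.py <<'E'
import numpy as np,cv2
from station import ctrl
def K(c):
    f=240/np.tan(np.radians(c["fov_y"])/2); return f
def ray(c,u,v):
    f=K(c); d=np.array([(u-c["cx"])/f,(v-c["cy"])/f]); s=d.copy()
    for _ in range(20): s=d/(1+c["k1"]*(s@s))
    T=np.array(c["T"]); return T[:3,3],T[:3,:3]@np.array([s[0],-s[1],-1])
def onz(c,u,v,z):
    o,d=ray(c,u,v); return o+d*(z-o[2])/d[2]
def proj(c,p):
    T=np.array(c["T"]); q=T[:3,:3].T@(np.array(p)-T[:3,3]); s=np.array([q[0],-q[1]])/-q[2]
    s=s*(1+c["k1"]*(s@s)); return s*K(c)+[c["cx"],c["cy"]]
E
python3 - <<'E'
from h import *
s=ctrl.state(); print(s)
for n in("top","scene"):
    c=ctrl.read_camera(n); cv2.imwrite(f"pics/{n}0.png",c["img"]); print(n,c["fov_y"],c["cx"],c["cy"],c["k1"],np.round(c["T"],3).tolist())
E
```

```text
{'t': 0.0, 'joint_positions': array([-1.26219349,  0.68999427, -0.19450658,  1.56633314,  0.15728322,
        0.90248988, -0.21510741]), 'joint_velocities': array([-4.00277554e-04, -8.48993380e-04,  6.05740176e-04, -3.58759110e-04,
       -1.11765803e-03,  1.10366606e-05,  9.59153090e-04]), 'tau': array([-3.80998017e-04, -5.39611959e+01, -1.26702569e+00, -1.58533376e+01,
        9.04046930e-03,  9.56419506e-03,  4.14095382e-06]), 'tcp_pos': array([0.16948159, 0.60096312, 0.25548029]), 'eef_rot': array([-6.48402896e-05,  1.36939941e-01,  9.90578927e-01, -9.15411506e-04]), 'contact_force': array([-0.03578365,  0.47474342, -0.47340175]), 'torque': array([-0.02188454, -0.01320768, -0.02215497]), 'grip_force': 0.0, 'finger_gap': 0.08544915766920928}
top 53.84793515438716 313.01466651608314 231.3454665606141 0.015096788537398811 [[-0.013, 0.996, -0.087, 0.389], [-1.0, -0.014, -0.004, 0.023], [-0.005, 0.087, 0.996, 1.297], [0.0, 0.0, 0.0, 1.0]]
scene 48.24885874144541 322.07533647434775 236.22216161098936 0.010173217450275222 [[-0.673, -0.454, 0.584, 1.204], [0.74, -0.416, 0.529, 0.636], [0.003, 0.788, 0.616, 0.776], [0.0, 0.0, 0.0, 1.0]]
```

View pics/top0.png

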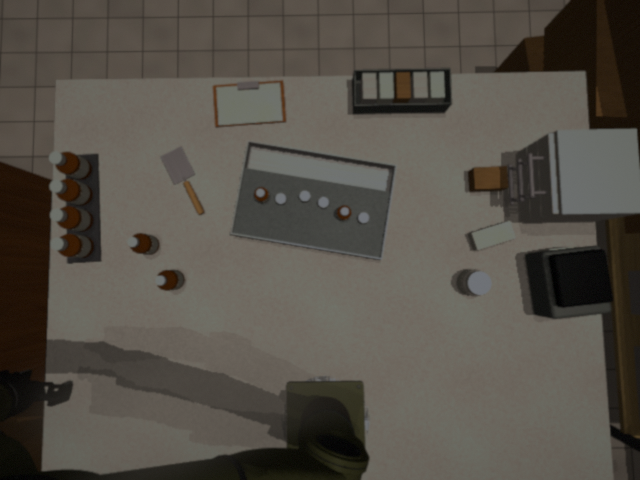

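View pics/scene0.png

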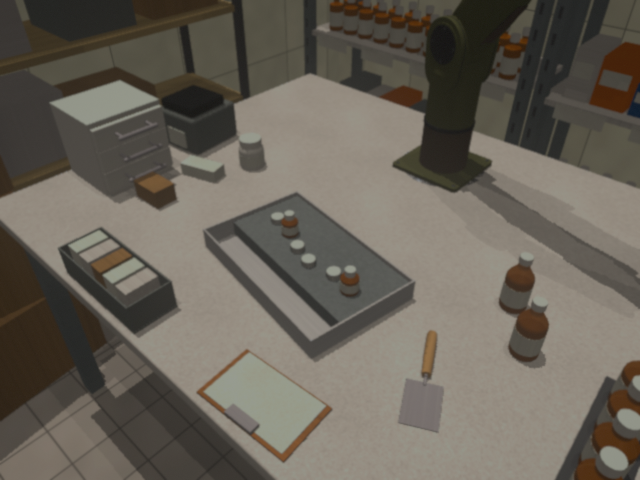

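The top view shows the row left to right: vial (261,195), cap (281,199), cap (305,196), cap (323,202), vial (343,212), cap (363,217). The tray's corners are about (248,144), (394,166), (380,259) and (232,236). The scene view agrees with this order.

```bash
python3 - <<'E'
from h import *
c=ctrl.read_camera("top"); im=c["img"]
crop=cv2.resize(im[135:270,225:405],None,fx=4,fy=4,interpolation=cv2.INTER_CUBIC); crop=cv2.convertScaleAbs(crop,alpha=1.6)
cv2.imwrite("pics/crop.png",crop)
hsv=cv2.cvtColor(im,cv2.COLOR_BGR2HSV)
# deck mask polygon interior
m=np.zeros(im.shape[:2],np.uint8); cv2.fillPoly(m,[np.array([[248,178],[385,197],[378,250],[240,230]])],255)
print("deck colour",im[225,300],"cap",im[196,305])
g=im.min(2)
w=((g>125)&(m>0)).astype(np.uint8)
n,l,st,ce=cv2.connectedComponentsWithStats(w)
for i in range(1,n):
    if st[i,4]>15:
        print(np.round(ce[i],1),st[i],onz(c,*ce[i],.056).round(4),onz(c,*ce[i],.096).round(4))
for p in [(248,144),(394,166),(380,259),(232,236)]: print(onz(c,*p,.05).round(4))
E
```

```text
deck colour [63 67 65] cap [120 115 112]
[0.7368 0.1991 0.05  ]
[ 0.6709 -0.192   0.05  ]
[ 0.4227 -0.1482  0.05  ]
[0.4889 0.2419 0.05  ]
```

View pics/crop.png

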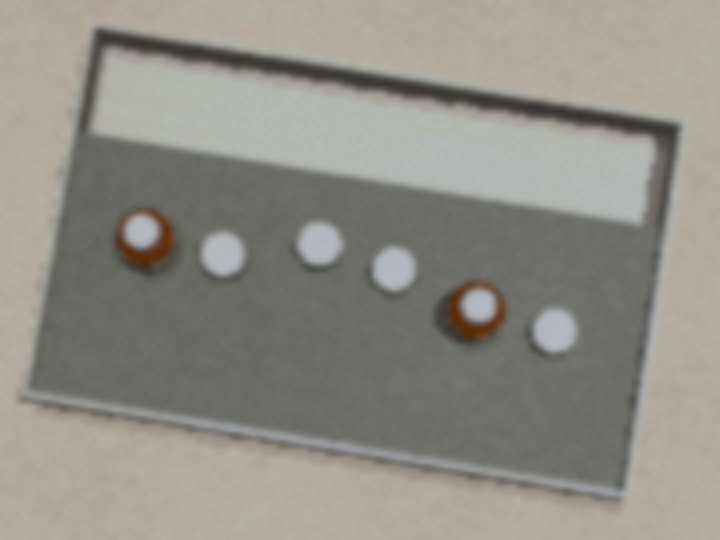

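The enlarged crop shows four plain white discs and two amber bottles, with the outer rim corners near (98,28), (682,123), (626,495) and (24,396) in crop pixels.

```bash
python3 - <<'E'
from h import *
c=ctrl.read_camera("top"); im=c["img"]; s=ctrl.read_camera("scene"); 
cor=[np.array(p)/4+[225,135]-.4 for p in [(98,28),(682,123),(626,495),(24,396)]]
P=np.array([onz(c,*p,.05) for p in cor])[:,:2]
print(P.round(4),[np.linalg.norm(P[i]-P[(i+1)%4]).round(4) for i in range(4)])
M=np.array([[.126,.204],[.126,-.204],[-.132,-.204],[-.132,.204]]) # provisional; outer x: floor to 120 + 4 rim
M[:,0]=[.124,.124,-.134,-.134]
mc,pc=M.mean(0),P.mean(0); H=(M-mc).T@(P-pc); U,_,V=np.linalg.svd(H); R=(U@V).T
t=pc-R@mc; yaw=np.arctan2(R[1,0],R[0,0]); print("yaw",np.degrees(yaw),"t",t, "res",(P-(M@R.T+t)).round(4).tolist())
m=np.zeros(im.shape[:2],np.uint8); cv2.fillPoly(m,[np.array([[248,178],[382,197],[378,250],[240,230]])],255)
n,l,st,ce=cv2.connectedComponentsWithStats(((im.min(2)>90)&(m>0)).astype(np.uint8))
for i in range(1,n):
    if st[i,4]>15:
        for z in (.056,.096):
            p=onz(c,*ce[i],z); print(z,ce[i].round(1),st[i,4],"world",p.round(4),"tray",(R.T@(p[:2]-t)).round(4))
# scene caps
n,l,st,ce=cv2.connectedComponentsWithStats(((s["img"].min(2)>np.percentile(s["img"][200:300,270:360].min(2),92))).astype(np.uint8))
for i in range(1,n):
    x,y=ce[i]
    if 15<st[i,4]<250 and 260<x<370 and 200<y<300:
        for z in (.054,.096):
            p=onz(s,*ce[i],z); print("scene",z,ce[i].round(1),st[i,4],p.round(4),"tray",(R.T@(p[:2]-t)).round(4))
np.savez("tray",R=R,t=t)
a=(R@[0.05,0]+t); print(a)
E
```

```text
[[ 0.7433  0.1961]
 [ 0.6726 -0.1949]
 [ 0.4244 -0.1511]
 [ 0.4953  0.2456]] [np.float64(0.3974), np.float64(0.252), np.float64(0.403), np.float64(0.2529)]
yaw -10.322754385164135 t [0.58882993 0.02303906] res [[-0.0041, -0.0054], [-0.0017, 0.0049], [0.004, 0.0026], [0.0018, -0.0021]]
0.056 [259.9 192.4] 44 world [0.6037 0.1669 0.056 ] tray [-0.0112  0.1442]
0.096 [259.9 192.4] 44 world [0.5967 0.1622 0.096 ] tray [-0.0172  0.1384]
0.056 [304.6 195.3] 85 world [0.594  0.0484 0.056 ] tray [0.0005 0.0258]
0.096 [304.6 195.3] 85 world [0.5874 0.0475 0.096 ] tray [-0.0058  0.0238]
0.056 [280.4 197.9] 85 world [0.5881 0.1126 0.056 ] tray [-0.0167  0.088 ]
0.096 [280.4 197.9] 85 world [0.5817 0.1097 0.096 ] tray [-0.0225  0.084 ]
0.056 [323.3 201.5] 83 world [ 0.5767 -0.0011  0.056 ] tray [-0.0076 -0.0259]
0.096 [323.3 201.5] 83 world [ 5.706e-01 -3.000e-04  9.600e-02] tray [-0.0137 -0.0262]
0.056 [344.2 210.9] 42 world [ 0.5508 -0.056   0.056 ] tray [-0.0232 -0.0846]
0.096 [344.2 210.9] 42 world [ 0.5456 -0.0534  0.096 ] tray [-0.0288 -0.083 ]
0.056 [363.5 217.1] 89 world [ 0.5336 -0.1066
[... 650 characters left out ...]
41]
scene 0.096 [277.1 215.5] 51 [ 0.5712 -0.0696  0.096 ] tray [-0.0008 -0.0943]
scene 0.054 [297.  243.8] 63 [ 0.5754 -0.0063  0.054 ] tray [-0.0079 -0.0312]
scene 0.096 [297.  243.8] 63 [0.612  0.0311 0.096 ] tray [0.0214 0.0121]
scene 0.054 [307.8 257.8] 70 [0.5935 0.0427 0.054 ] tray [0.0011 0.0202]
scene 0.096 [307.8 257.8] 70 [0.629  0.0772 0.096 ] tray [0.0298 0.0605]
scene 0.054 [333.1 270.4] 80 [0.5875 0.1076 0.054 ] tray [-0.0165  0.083 ]
scene 0.096 [333.1 270.4] 80 [0.6233 0.1383 0.096 ] tray [0.0133 0.1196]
scene 0.054 [349.9 268.6] 42 [0.5603 0.129  0.054 ] tray [-0.047   0.0992]
scene 0.096 [349.9 268.6] 42 [0.5978 0.1585 0.096 ] tray [-0.0155  0.1349]
[0.63802062 0.01407942]
```

Request:
step_arm(
  motion=[
    {"xyz": [-0.9, -0.735, -0.08], "dr": [0, 0, -0.19]},
    {"xyz": [-0.9, -0.735, -0.08], "dr": [0, 0, -0.19]},
    {"xyz": [-0.9, -0.735, -0.08], "dr": [0, 0, -0.19]},
    {"xyz": [-0.9, -0.735, -0.08], "dr": [0, 0, -0.19]},
    {"xyz": [-0.9, -0.735, -0.08], "dr": [0, 0, -0.19]},
    {"xyz": [-0.9, -0.735, -0.08], "dr": [0, 0, -0.19]},
    {"xyz": [-0.9, -0.735, -0.08], "dr": [0, 0, -0.19]},
    {"xyz": [-0.9, -0.735, -0.08], "dr": [0, 0, -0.19]},
  ],
  claw=0.18,
)

```text
t: 1.05
tcp_pos: [0.3747, 0.3083, 0.2804]
eef_rot: [0.002, 0.097, 0.995, -0.003]
contact_force: [0.1, 0.7, -0.6]
finger_gap: 0.0151
grip_force: 0.0
```

```bash
cat > go.py <<'E'
from h import *
import sys
from scipy.spatial.transform import Rotation as Ro
def pose():
    s=ctrl.state(); q=s["eef_rot"]; return s,Ro.from_quat([q[1],q[2],q[3],q[0]])
def plan(tx,ty,z):
    T=np.load("tray.npz"); R,t=T["R"],T["t"]; s,Q=pose()
    w=np.r_[R@[tx,ty]+t,z]; d=Q.as_matrix().T@(w-s["tcp_pos"])
    m=np.c_[np.r_[-R[:,0],0],np.r_[R[:,1],0],[0,0,-1]]
    print("t",round(s["t"],2),"tray now",(R.T@(s["tcp_pos"][:2]-t)).round(4),"z",s["tcp_pos"][2].round(4),"gap",round(s["finger_gap"],4),"F",s["contact_force"].round(1))
    print("share",(d/.3).round(3),"dr",((Q.inv()*Ro.from_matrix(m)).as_rotvec()/.5).round(3))
if __name__=="__main__": plan(*map(float,sys.argv[1:4]))
E
python3 go.py -0.05 0 0.3; python3 -c "
from h import *
c=ctrl.read_camera('wrist'); print(np.round(c['tool_from_camera'],3),c['fov_y'])"
```

```text
t 1.05 tray now [-0.2618  0.2423] z 0.2804 gap 0.0151 F [ 0.1  0.7 -0.6]
share [-0.717 -0.798 -0.059] dr [-0.009  0.007 -0.027]
[[-0.001  0.953  0.304  0.078]
 [ 1.     0.001 -0.001 -0.   ]
 [-0.001  0.304 -0.953 -0.118]
 [ 0.     0.     0.     1.   ]] 62.65051680418617
```

Request:
step_arm(
  motion=[
    {"xyz": [-0.717, -0.798, -0.06], "dr": [0, 0, -0.027]},
    {"xyz": [-0.717, -0.798, -0.06], "dr": [0, 0, -0.027]},
    {"xyz": [-0.717, -0.798, -0.06], "dr": [0, 0, -0.027]},
    {"xyz": [-0.717, -0.798, -0.06], "dr": [0, 0, -0.027]},
    {"xyz": [-0.717, -0.798, -0.06], "dr": [0, 0, -0.027]},
    {"xyz": [-0.717, -0.798, -0.06], "dr": [0, 0, -0.027]},
    {"xyz": [-0.717, -0.798, -0.06], "dr": [0, 0, -0.027]},
    {"xyz": [-0.717, -0.798, -0.06], "dr": [0, 0, -0.027]},
  ],
)

```text
t: 1.9
tcp_pos: [0.5403, 0.0393, 0.2981]
eef_rot: [0.001, 0.086, 0.996, -0.0]
contact_force: [-0.4, 0.5, 0.7]
finger_gap: 0.0155
grip_force: 0.0
```

Request:
step_arm(
  motion=[
    {"xyz": [0, 0, 0], "dr": [0, 0, 0]},
    {"xyz": [0, 0, 0], "dr": [0, 0, 0]},
  ],
)

```text
t: 2.1
tcp_pos: [0.5377, 0.0448, 0.2982]
eef_rot: [-0.0, 0.081, 0.997, 0.001]
contact_force: [-0.5, 0.2, -0.1]
finger_gap: 0.0154
grip_force: 0.0
```

```bash
cat > w.py <<'E'
from go import *
def wrist():
    s,Q=pose(); c=ctrl.read_camera("wrist"); A=np.eye(4); A[:3,:3]=Q.as_matrix(); A[:3,3]=s["tcp_pos"]
    c["T"]=A@np.array(c["tool_from_camera"]); return c
E
python3 - <<'E'
from w import *
plan(-.05,0,.3)
c=wrist(); cv2.imwrite("pics/w1.png",c["img"])
im=c["img"]; T=np.load("tray.npz"); R,t=T["R"],T["t"]
for x,y,z in [(-.03,-.14,.056),(-.03,-.084,.096),(0,.028,.056),(.05,.2,.04),(.05,-.2,.04),(-.13,.2,.04)]: print((x,y),proj(c,np.r_[R@[x,y]+t,z]).round(1))
E
```

```text
t 2.1 tray now [-0.0542  0.0123] z 0.2982 gap 0.0154 F [-0.5  0.2 -0.1]
share [-0.013 -0.041 -0.006] dr [ 0.003 -0.002  0.036]
(-0.03, -0.14) [156.3 228.3]
(-0.03, -0.084) [203.1 241.7]
(0, 0.028) [331.6 260.7]
(0.05, 0.2) [490.9 301.9]
(0.05, -0.2) [114.5 296.2]
(-0.13, 0.2) [519.1 126.2]
```

View pics/w1.png

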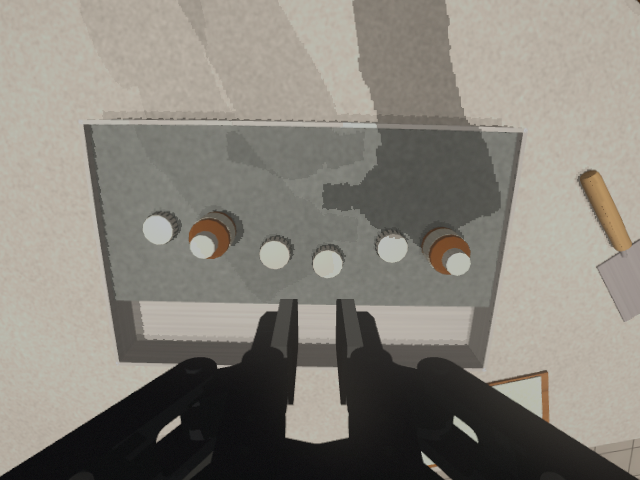

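The wrist view shows all four caps, at about (158,229), (275,254), (328,263) and (392,248), and the vials' tops at (203,246) and (458,263). The deck edge runs from (117,302) to (491,306), and the fingertips are at row 298.

```bash
python3 - <<'E'
from w import *
c=wrist(); im=c["img"]
s,Q=pose(); tip=lambda o: proj(c,s["tcp_pos"]+Q.as_matrix()@np.array(o)).round(1)
print("tip proj",tip([0.011,.0077,.025]),tip([.011,-.0077,.025]),tip([0.011,.0077,.038]))
e0=onz(c,117,301.5,.04)[:2]; e1=onz(c,491,305.5,.04)[:2]
print("edge len",np.linalg.norm(e1-e0)); 
n0=onz(c,85,125,.05)[:2]; n1=onz(c,521.5,132,.05)[:2]; print("near rim len",np.linalg.norm(n1-n0),"perp",np.linalg.norm((n0+n1-e0-e1)/2))
y=(e1-e0)+(n1-n0); y/=np.linalg.norm(y); x=np.array([y[1],-y[0]]); R=np.c_[x,y]; t=(e0+e1)/2-.05*x
print("yaw",np.degrees(np.arctan2(x[1],x[0])),t); np.savez("tray",R=R,t=t)
g=im.min(2); m=np.zeros_like(g); m[170:290,120:480]=255
mm=((g>150)&(m>0)).astype(np.uint8)
n,l,st,ce=cv2.connectedComponentsWithStats(mm)
for i in range(1,n):
    if 100<st[i,4]<2000:
        (u,v),r=cv2.minEnclosingCircle(np.argwhere(l==i)[:,::-1].astype(np.float32))
        for z in (.056,.096): p=onz(c,u,v,z); print(z,(round(u),round(v)),round(r,1),p.round(4),(R.T@(p[:2]-t)).round(4))
E
```

```text
tip proj [336.  294.7] [297.2 294.7] [334.5 281.7]
edge len 0.3989985105436788
near rim len 0.3970260292144582 perp 0.18011862217138014
yaw -10.156562911126564 [0.59419122 0.02295745]
0.056 (157, 229) 15.3 [ 0.5354 -0.1088  0.056 ] [-0.0346 -0.1401]
0.096 (157, 229) 15.3 [ 0.5272 -0.0904  0.096 ] [-0.046  -0.1234]
0.056 (202, 246) 12.2 [ 0.559  -0.0707  0.056 ] [-0.0181 -0.0984]
0.096 (202, 246) 12.2 [ 0.5481 -0.0566  0.096 ] [-0.0313 -0.0864]
0.056 (392, 248) 15.0 [0.5906 0.1103 0.056 ] [-0.0189  0.0853]
0.096 (392, 248) 15.0 [0.5762 0.1043 0.096 ] [-0.032   0.0769]
0.056 (274, 254) 14.8 [ 0.5782 -0.0031  0.056 ] [-0.0111 -0.0284]
0.096 (274, 254) 14.8 [0.5652 0.0035 0.096 ] [-0.0251 -0.0242]
0.056 (327, 264) 14.6 [0.5961 0.0459 0.056 ] [-0.0021  0.023 ]
0.096 (327, 264) 14.6 [0.5811 0.0471 0.096 ] [-0.0171  0.0215]
0.056 (458, 264) 12.1 [0.6174 0.1728 0.056 ] [-0.0036  0.1515]
0.096 (458, 264) 12.1 [0.6    0.1598 0.096 ] [-0.0184  0.1358]
```

```bash
python3 go.py -0.078 -0.14 0.15
```

```text
t 2.2 tray now [-0.0593  0.011 ] z 0.2983 gap 0.0155 F [-0.4  0.3 -0.1]
share [ 0.07  -0.503  0.494] dr [ 0.002 -0.001  0.029]
```

Request:
step_arm(
  motion=[
    {"xyz": [0.07, -0.503, 0.3], "dr": [0, 0, 0.029]},
    {"xyz": [0.07, -0.503, 0.4], "dr": [0, 0, 0.029]},
    {"xyz": [0.07, -0.503, 0.494], "dr": [0, 0, 0.029]},
    {"xyz": [0.07, -0.503, 0.494], "dr": [0, 0, 0.029]},
    {"xyz": [0.07, -0.503, 0.494], "dr": [0, 0, 0.029]},
    {"xyz": [0.07, -0.503, 0.494], "dr": [0, 0, 0.029]},
    {"xyz": [0.07, -0.503, 0.494], "dr": [0, 0, 0.029]},
    {"xyz": [0.07, -0.503, 0.494], "dr": [0, 0, 0.029]},
  ],
  claw=0.14,
)

```text
t: 3.0
tcp_pos: [0.4943, -0.1014, 0.1513]
eef_rot: [0.002, 0.089, 0.996, 0.001]
contact_force: [1.3, -0.4, 0.3]
finger_gap: 0.0123
grip_force: 0.0
```

Request:
step_arm(
  motion=[
    {"xyz": [0, 0, 0], "dr": [0, 0, 0]},
    {"xyz": [0, 0, 0], "dr": [0, 0, 0]},
  ],
)

```text
t: 3.2
tcp_pos: [0.4936, -0.1025, 0.1509]
eef_rot: [0.001, 0.09, 0.996, 0.0]
contact_force: [-0.2, -1.0, -0.1]
finger_gap: 0.012
grip_force: 0.0
```

```bash
python3 go.py -0.078 -0.14 0.07; python3 - <<'E'
from w import *
c=wrist(); cv2.imwrite("pics/w2.png",c["img"])
E
```

```text
t 3.2 tray now [-0.0769 -0.1412] z 0.1509 gap 0.012 F [-0.2 -1.  -0.1]
share [0.004 0.004 0.27 ] dr [ 0.001  0.004 -0.004]
```

View pics/w2.png

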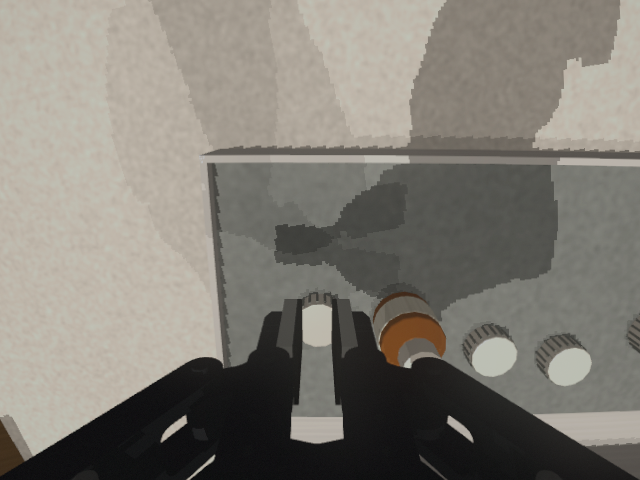

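Cap A at (318,325) is centred between the fingers, and the vial at (412,335) is clear to the right. I'll narrow the cradle a little and aim 3 mm away from the vial.

Request:
step_arm(
  motion=[
    {"xyz": [0.004, -0.006, 0.13], "dr": [0, 0, 0]},
    {"xyz": [0.004, -0.006, 0.22], "dr": [0, 0, 0]},
    {"xyz": [0.004, -0.006, 0.26], "dr": [0, 0, 0]},
    {"xyz": [0.004, -0.006, 0.26], "dr": [0, 0, 0]},
    {"xyz": [0.004, -0.006, 0.26], "dr": [0, 0, 0]},
  ],
  claw=0.09,
)

```text
t: 3.75
tcp_pos: [0.4918, -0.1047, 0.0727]
eef_rot: [0.0, 0.09, 0.996, 0.0]
contact_force: [0.3, 0.4, -0.1]
finger_gap: 0.0077
grip_force: 0.0
```

```bash
python3 go.py 0.06 -0.143 0.073
```

```text
t 3.75 tray now [-0.0783 -0.1437] z 0.0727 gap 0.0077 F [ 0.3  0.4 -0.1]
share [-0.461  0.004 -0.001] dr [ 0.     0.002 -0.007]
```

Request:
step_arm(
  motion=[
    {"xyz": [-0.05, 0, 0], "dr": [0, 0, 0]},
    {"xyz": [-0.11, 0, 0], "dr": [0, 0, 0]},
    {"xyz": [-0.17, 0, 0], "dr": [0, 0, 0]},
    {"xyz": [-0.23, 0, 0], "dr": [0, 0, 0]},
    {"xyz": [-0.29, 0, 0], "dr": [0, 0, 0]},
    {"xyz": [-0.35, 0, 0], "dr": [0, 0, 0]},
    {"xyz": [-0.41, 0, 0], "dr": [0, 0, 0]},
    {"xyz": [-0.46, 0, 0], "dr": [0, 0, 0]},
  ],
)

```text
t: 4.55
tcp_pos: [0.6288, -0.1301, 0.0741]
eef_rot: [0.002, 0.091, 0.996, 0.0]
contact_force: [0.4, 1.5, 0.1]
finger_gap: 0.0076
grip_force: 0.0
```

Request:
step_arm(
  motion=[
    {"xyz": [0, 0, 0], "dr": [0, 0, 0]},
    {"xyz": [0, 0, -0.16], "dr": [0, 0, 0]},
    {"xyz": [0, 0, -0.3], "dr": [0, 0, 0]},
    {"xyz": [0, 0, -0.3], "dr": [0, 0, 0]},
    {"xyz": [0, 0, -0.3], "dr": [0, 0, 0]},
    {"xyz": [0, 0, -0.3], "dr": [0, 0, 0]},
  ],
)

```text
t: 5.15
tcp_pos: [0.6255, -0.1296, 0.1615]
eef_rot: [-0.001, 0.09, 0.996, -0.0]
contact_force: [-0.6, -0.7, -0.9]
finger_gap: 0.0078
grip_force: 0.0
```

```bash
python3 go.py -0.058 -0.0284 0.16; python3 - <<'E'
from w import *
c=ctrl.read_camera("top"); cv2.imwrite("pics/t2.png",cv2.convertScaleAbs(cv2.resize(c["img"][135:270,225:405],None,fx=3,fy=3),alpha=1.6))
E
```

```text
t 5.15 tray now [ 0.0578 -0.1447] z 0.1615 gap 0.0078 F [-0.6 -0.7 -0.9]
share [0.387 0.386 0.006] dr [-0.001 -0.005 -0.007]
```

View pics/t2.png

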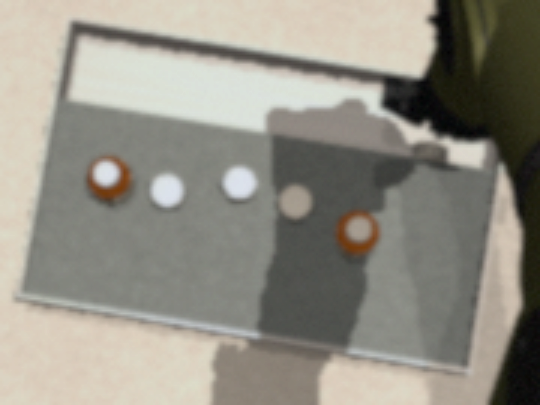

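Cap A has left the deck, both vials are unmoved and the other three caps are in place. Cap B is next.

Request:
step_arm(
  motion=[
    {"xyz": [0.387, 0.386, 0.006], "dr": [0, 0, 0]},
    {"xyz": [0.387, 0.386, 0.006], "dr": [0, 0, 0]},
    {"xyz": [0.387, 0.386, 0.006], "dr": [0, 0, 0]},
    {"xyz": [0.387, 0.386, 0.006], "dr": [0, 0, 0]},
    {"xyz": [0.387, 0.386, 0.1], "dr": [0, 0, 0]},
    {"xyz": [0.387, 0.386, 0.2], "dr": [0, 0, 0]},
    {"xyz": [0.387, 0.386, 0.295], "dr": [0, 0, 0]},
    {"xyz": [0.387, 0.386, 0.295], "dr": [0, 0, 0]},
  ],
  claw=0.14,
)

```text
t: 6.0
tcp_pos: [0.5307, 0.0047, 0.0699]
eef_rot: [-0.004, 0.09, 0.996, -0.001]
contact_force: [0.1, 1.1, 0.7]
finger_gap: 0.0119
grip_force: 0.0
```

Request:
step_arm(
  motion=[
    {"xyz": [0, 0, 0], "dr": [0, 0, 0]},
  ],
)

```text
t: 6.1
tcp_pos: [0.5331, 0.0049, 0.0731]
eef_rot: [-0.001, 0.09, 0.996, -0.0]
contact_force: [-0.0, 0.3, -0.1]
finger_gap: 0.0118
grip_force: 0.0
```

```bash
python3 go.py 0.06 -0.0284 0.072
```

```text
t 6.1 tray now [-0.057  -0.0286] z 0.0731 gap 0.0118 F [-0.   0.3 -0.1]
share [-0.39   0.002  0.003] dr [-0.002 -0.004 -0.007]
```

Request:
step_arm(
  motion=[
    {"xyz": [-0.05, 0, 0], "dr": [0, 0, 0]},
    {"xyz": [-0.1, 0, 0], "dr": [0, 0, 0]},
    {"xyz": [-0.15, 0, 0], "dr": [0, 0, 0]},
    {"xyz": [-0.2, 0, 0], "dr": [0, 0, 0]},
    {"xyz": [-0.25, 0, 0], "dr": [0, 0, 0]},
    {"xyz": [-0.3, 0, 0], "dr": [0, 0, 0]},
    {"xyz": [-0.35, 0, 0], "dr": [0, 0, 0]},
    {"xyz": [-0.39, 0, 0], "dr": [0, 0, 0]},
  ],
)

```text
t: 6.9
tcp_pos: [0.6504, -0.0165, 0.0757]
eef_rot: [0.001, 0.091, 0.996, 0.0]
contact_force: [0.2, 0.5, 0.0]
finger_gap: 0.0117
grip_force: 0.0
```

Request:
step_arm(
  motion=[
    {"xyz": [0, 0, 0], "dr": [0, 0, 0]},
    {"xyz": [0, 0, -0.16], "dr": [0, 0, 0]},
    {"xyz": [0, 0, -0.3], "dr": [0, 0, 0]},
    {"xyz": [0, 0, -0.3], "dr": [0, 0, 0]},
    {"xyz": [0, 0, -0.3], "dr": [0, 0, 0]},
    {"xyz": [0, 0, -0.3], "dr": [0, 0, 0]},
  ],
)

```text
t: 7.5
tcp_pos: [0.6474, -0.0161, 0.1631]
eef_rot: [-0.001, 0.09, 0.996, -0.0]
contact_force: [-1.0, -0.1, -0.4]
finger_gap: 0.0117
grip_force: 0.0
```

```bash
python3 go.py -0.05 0.0235 0.16
```

```text
t 7.5 tray now [ 0.0593 -0.029 ] z 0.1631 gap 0.0117 F [-1.  -0.1 -0.4]
share [0.365 0.174 0.011] dr [-0.001 -0.004 -0.007]
```

Request:
step_arm(
  motion=[
    {"xyz": [0.365, 0.174, 0.01], "dr": [0, 0, 0]},
    {"xyz": [0.365, 0.174, 0.01], "dr": [0, 0, 0]},
    {"xyz": [0.365, 0.174, 0.01], "dr": [0, 0, 0]},
    {"xyz": [0.365, 0.174, 0.1], "dr": [0, 0, 0]},
    {"xyz": [0.365, 0.174, 0.2], "dr": [0, 0, 0]},
    {"xyz": [0.365, 0.174, 0.3], "dr": [0, 0, 0]},
    {"xyz": [0.365, 0.174, 0.3], "dr": [0, 0, 0]},
    {"xyz": [0.365, 0.174, 0.3], "dr": [0, 0, 0]},
  ],
)

```text
t: 8.3
tcp_pos: [0.5494, 0.0551, 0.0729]
eef_rot: [-0.001, 0.09, 0.996, -0.0]
contact_force: [-0.0, 0.2, 0.5]
finger_gap: 0.0121
grip_force: 0.0
```

```bash
python3 go.py 0.06 0.0235 0.072
```

```text
t 8.3 tray now [-0.0498  0.0237] z 0.0729 gap 0.0121 F [-0.   0.2  0.5]
share [-0.366  0.001  0.002] dr [-0.002 -0.005 -0.007]
```

Request:
step_arm(
  motion=[
    {"xyz": [-0.05, 0, 0], "dr": [0, 0, 0]},
    {"xyz": [-0.1, 0, 0], "dr": [0, 0, 0]},
    {"xyz": [-0.15, 0, 0], "dr": [0, 0, 0]},
    {"xyz": [-0.2, 0, 0], "dr": [0, 0, 0]},
    {"xyz": [-0.25, 0, 0], "dr": [0, 0, 0]},
    {"xyz": [-0.3, 0, 0], "dr": [0, 0, 0]},
    {"xyz": [-0.35, 0, 0], "dr": [0, 0, 0]},
    {"xyz": [-0.37, 0, 0], "dr": [0, 0, 0]},
  ],
)

```text
t: 9.1
tcp_pos: [0.6617, 0.0346, 0.0755]
eef_rot: [0.002, 0.091, 0.996, 0.0]
contact_force: [-0.9, -0.7, 0.3]
finger_gap: 0.0117
grip_force: 0.0
```

Request:
step_arm(
  motion=[
    {"xyz": [0, 0, 0], "dr": [0, 0, 0]},
    {"xyz": [0, 0, -0.16], "dr": [0, 0, 0]},
    {"xyz": [0, 0, -0.3], "dr": [0, 0, 0]},
    {"xyz": [0, 0, -0.3], "dr": [0, 0, 0]},
    {"xyz": [0, 0, -0.3], "dr": [0, 0, 0]},
    {"xyz": [0, 0, -0.3], "dr": [0, 0, 0]},
  ],
  claw=0.09,
)

```text
t: 9.7
tcp_pos: [0.658, 0.0351, 0.1627]
eef_rot: [-0.001, 0.09, 0.996, -0.0]
contact_force: [0.5, -0.2, -0.3]
finger_gap: 0.0079
grip_force: 0.0
```

```bash
python3 go.py -0.066 0.082 0.16
```

```text
t 9.7 tray now [0.0607 0.0233] z 0.1627 gap 0.0079 F [ 0.5 -0.2 -0.3]
share [0.423 0.195 0.01 ] dr [-0.002 -0.005 -0.006]
```

Request:
step_arm(
  motion=[
    {"xyz": [0.42, 0.195, 0.01], "dr": [0, 0, 0]},
    {"xyz": [0.42, 0.195, 0.01], "dr": [0, 0, 0]},
    {"xyz": [0.42, 0.195, 0.01], "dr": [0, 0, 0]},
    {"xyz": [0.42, 0.195, 0.1], "dr": [0, 0, 0]},
    {"xyz": [0.42, 0.195, 0.2], "dr": [0, 0, 0]},
    {"xyz": [0.42, 0.195, 0.3], "dr": [0, 0, 0]},
    {"xyz": [0.42, 0.195, 0.3], "dr": [0, 0, 0]},
    {"xyz": [0.42, 0.195, 0.3], "dr": [0, 0, 0]},
  ],
)

```text
t: 10.5
tcp_pos: [0.5451, 0.1152, 0.0729]
eef_rot: [-0.001, 0.09, 0.996, -0.001]
contact_force: [-0.3, -0.8, -0.3]
finger_gap: 0.0079
grip_force: 0.0
```

```bash
python3 go.py 0.06 0.082 0.072
```

```text
t 10.5 tray now [-0.0646  0.0822] z 0.0729 gap 0.0079 F [-0.3 -0.8 -0.3]
share [-0.415  0.001  0.002] dr [-0.002 -0.005 -0.007]
```

Request:
step_arm(
  motion=[
    {"xyz": [-0.05, 0, 0], "dr": [0, 0, 0]},
    {"xyz": [-0.1, 0, 0], "dr": [0, 0, 0]},
    {"xyz": [-0.155, 0, 0], "dr": [0, 0, 0]},
    {"xyz": [-0.21, 0, 0], "dr": [0, 0, 0]},
    {"xyz": [-0.265, 0, 0], "dr": [0, 0, 0]},
    {"xyz": [-0.32, 0, 0], "dr": [0, 0, 0]},
    {"xyz": [-0.37, 0, 0], "dr": [0, 0, 0]},
    {"xyz": [-0.415, 0, 0], "dr": [0, 0, 0]},
  ],
)

```text
t: 11.3
tcp_pos: [0.67, 0.0926, 0.0756]
eef_rot: [0.001, 0.091, 0.996, 0.0]
contact_force: [0.1, 0.4, -0.3]
finger_gap: 0.0078
grip_force: 0.0
```

Request:
step_arm(
  motion=[
    {"xyz": [0, 0, 0], "dr": [0, 0, 0]},
    {"xyz": [0, 0, -0.16], "dr": [0, 0, 0]},
    {"xyz": [0, 0, -0.32], "dr": [0, 0, 0]},
    {"xyz": [0.15, -0.15, -0.48], "dr": [0, 0, 0]},
    {"xyz": [0.3, -0.27, -0.64], "dr": [0, 0, 0]},
    {"xyz": [0.3, -0.27, -0.75], "dr": [0, 0, 0]},
    {"xyz": [0.3, -0.27, -0.75], "dr": [0, 0, 0]},
    {"xyz": [0.3, -0.27, -0.75], "dr": [0, 0, 0]},
  ],
)

```text
t: 12.1
tcp_pos: [0.5649, 0.0283, 0.3034]
eef_rot: [0.003, 0.091, 0.996, -0.0]
contact_force: [1.3, 0.2, 0.5]
finger_gap: 0.0077
grip_force: 0.0
```

Request:
step_arm(
  motion=[
    {"xyz": [0, 0, 0], "dr": [0, 0, 0]},
    {"xyz": [0, 0, 0], "dr": [0, 0, 0]},
    {"xyz": [0, 0, 0], "dr": [0, 0, 0]},
  ],
)

```text
t: 12.4
tcp_pos: [0.5651, 0.0301, 0.2973]
eef_rot: [-0.001, 0.09, 0.996, 0.0]
contact_force: [0.2, 0.7, 0.5]
finger_gap: 0.0078
grip_force: 0.0
```

```bash
python3 - <<'E'
from w import *
c=wrist(); cv2.imwrite("pics/w3.png",c["img"]); c=ctrl.read_camera("scene"); cv2.imwrite("pics/s3.png",c["img"])
E
```

```text
(no output)
```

View pics/w3.png

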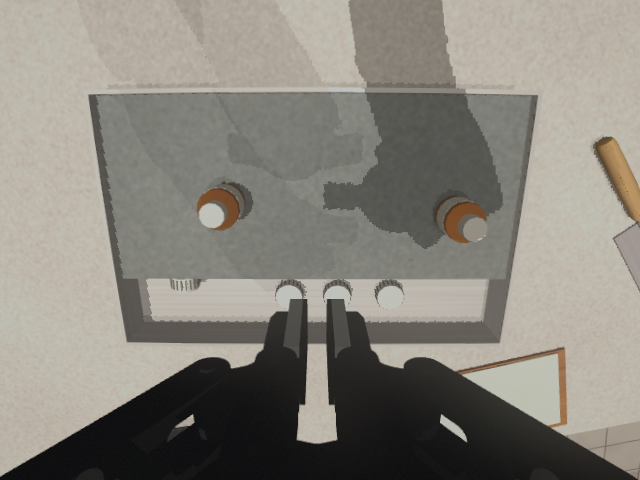

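View pics/s3.png

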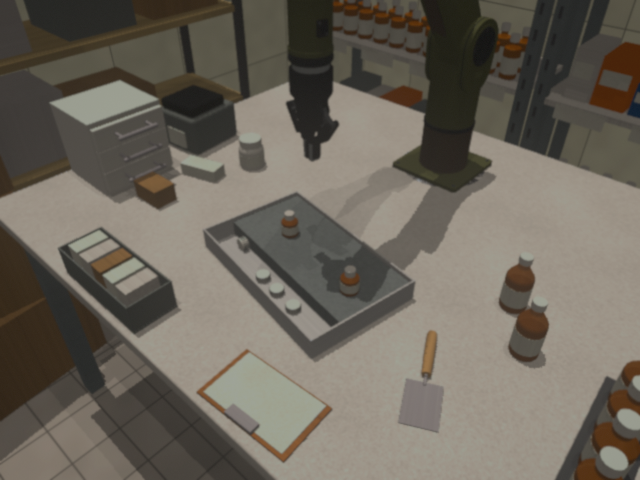

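All four caps are in the trough: wrist view (185,284), (289,294), (337,292), (390,295), with the first lying on its side below the edge. Both vials stand upright where they were and nothing else has moved, so I'm handing in.

```bash
python3 -c "
from station import ctrl
print(ctrl.sign_off())"
```

```text
the job is handed in; nothing more can be done
None
```

All four caps are in the trough (one came to rest on its side below the deck edge), both vials are upright where they stood, nothing else on the counter moved, and the job was handed in at about 12.5 s.

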